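Set out the cheese tasting corner

TASK

Get the tasting corner ready: lay one of the clean boards from the draining rack squarely on the middle of the marble plinth, lengthways along it, and set the small cut piece of cheese flat on the middle of that board. Tuck every other board from the rack flat under the weighted roller of the board holder, on top of the board that is there, each pushed fully home against the back stop. People eat off these boards, so hold and push them by their edges only, never touching their faces, and leave the other cheeses, jars, knife and cup where they are.

Things in the scene. Friction and masses are not known exactly. Their poses are not given: they have to be found in the camera images.
- board1: Beech tasting board 120 (own x) x 60 (own y) x 9 mm, 45 g, all alike. Rim all round 5 mm wide, from 1 to 8 mm above the underside; the face panel inside it stands 1 mm proud above and below. Origin: centre of the underside, z up. At first flat on the draining rack, length roughly along the rack's x; four or five lie there (absent: None).
- board2: Beech tasting board 120 (own x) x 60 (own y) x 9 mm, 45 g, all alike. Rim all round 5 mm wide, from 1 to 8 mm above the underside; the face panel inside it stands 1 mm proud above and below. Origin: centre of the underside, z up. At first flat on the draining rack, length roughly along the rack's x; four or five lie there (absent: None).
- board3: Beech tasting board 120 (own x) x 60 (own y) x 9 mm, 45 g, all alike. Rim all round 5 mm wide, from 1 to 8 mm above the underside; the face panel inside it stands 1 mm proud above and below. Origin: centre of the underside, z up. At first flat on the draining rack, length roughly along the rack's x; four or five lie there (absent: None).
- board4: Beech tasting board 120 (own x) x 60 (own y) x 9 mm, 45 g, all alike. Rim all round 5 mm wide, from 1 to 8 mm above the underside; the face panel inside it stands 1 mm proud above and below. Origin: centre of the underside, z up. At first flat on the draining rack, length roughly along the rack's x; four or five lie there (absent: None).
- board5: Beech tasting board 120 (own x) x 60 (own y) x 9 mm, 45 g, all alike. Rim all round 5 mm wide, from 1 to 8 mm above the underside; the face panel inside it stands 1 mm proud above and below. Origin: centre of the underside, z up. At first flat on the draining rack, length roughly along the rack's x; four or five lie there (absent: None).
- board0: Beech tasting board 120 (own x) x 60 (own y) x 9 mm, 45 g, all alike. Rim all round 5 mm wide, from 1 to 8 mm above the underside; the face panel inside it stands 1 mm proud above and below. Origin: centre of the underside, z up. This one already lies in the holder, fully home under the roller, and stays there.
- holder: Fixed steel holder for a pile of boards. Origin on the table under the centre of a board that is home; own +x is the way in, roughly away from the robot; z up. Base plate 96 mm wide, x -50 to +110 mm. Back stop 24 mm wide, face at x = +60 mm, top 72 mm up. Side guides at x +3 to +60 mm, inner faces at y = +-34 mm, top 62 mm up; their flared mouths begin at x = -17 mm, 92 mm apart.
- holder_home (a point): Centre of the underside of the lowest board when home: top of the base plate, 6 mm above the table. The pile grows 9 mm per board. The near 40 mm of a seated board stand free at both long edges. A board goes in level along the holder's +x on top of the pile; its leading edge lifts the roller, which rolls on to it.
- holder_arm (a joint): Angle of the weighted arm (rad): 0 with the roller resting on one board, growing as it rises (about 0.12 per board), to 1.2 at most; it always falls back. Hinge across the holder's y at x = +94 mm, 30 mm above the table; the cranked arm carries the roller 74 mm from the hinge, towards the mouth.
- holder_roller: The arm's free-turning steel roller, 44 mm in diameter, 50 mm long along the holder's y. Origin at its centre, about x = +20 mm in the holder, 22 mm above the pile, on which it rests with about 3 N. Rolling it on to a board takes about 5 to 15 N along +x; a board whose top is over 20 mm above the pile does not lift it.
- rack: Fixed wire draining rack, 320 (own x) x 410 mm (own y), wires along y every 24 mm, their tops 22 mm above the table. Origin on the table at its centre, z up.
- plinth: Fixed plinth for the tasting board: a marble slab 180 (own x) x 130 mm (own y) on a dark wooden foot, top 24 mm above the table. Origin on the table under its centre, z up.
- plinth_top (a point): Centre of the plinth's marble top, 24 mm above the table, z up.
- chopping: Fixed wooden chopping board 150 (own x) x 200 mm (own y), 20 mm thick; the cut piece and a half cheese lie on it. Origin on the table under its centre. It and the plinth may be either way round, one nearer the robot than the other.
- sample: Small cut piece of cheese, a bar 80 long (own x) x 40 wide (own y) x 32 mm high, 100 g, pale with a strip of darker rind at one end. Origin: centre of its underside, z up. It lies at the chopping board's +y end, length roughly along the chopping board's x, its side some 70 mm from the half cheese.
- sample_mid (a point): The middle of the cut piece of cheese, 16 mm above its underside.
- cheese_half: Half of a small cheese, 110 mm across, 50 mm high, on the chopping board, flat cut face towards the cut piece; origin on its underside at the middle of the cut face. Leave it alone.
- mustard: Mustard jar, 66 mm in diameter, 95 mm high, right of the holder; origin under its centre. Leave it alone.
- honey: Honey jar, 72 mm in diameter, 100 mm high, at the far side; origin under its centre. Leave it alone.
- wax_cheese: Round dark waxed cheese, 90 mm in diameter, 45 mm high, at the far side; origin under its centre. Leave it alone.
- knife: Cheese knife, 230 mm long along its x, lying on the table, front right; 16 mm high; origin under its middle. Leave it alone.
- pick_cup: White cup, 72 mm in diameter, 85 mm high, wooden picks standing out to 135 mm, left of the rack; origin under its centre. Leave it alone.
Things that resemble listed ones, but are neither listed nor needed, are in the scene too. What is shaped like the board3 but red is not meant.

How it is judged:
By the outcome, as a careful person would: the job done as asked, in the order asked, and still so for the second after the job is handed in, with the robot touching nothing.
Of board1, board2, board3, board4, board5 only 4 to 5 are there at a start; the rules pass over those that are not, and their reading is None.
At some moment in a run one of board1, board2, board3, board4, board5 may be knocked a few centimetres aside while the robot is not near it.
It also fails if it takes over 210 s, if anything falls off the work surface, if the arm or the gripper's body presses on something with over 40 N, if the wrist force passes 120 N, or if a joint passes its speed limit or range.

ROBOT

A 6-joint arm with a two-finger parallel gripper is mounted at the origin on the work surface. World frame = base frame: x ahead of the robot, y to its left, z up, the work surface at z = 0. Lengths are in m, angles in rad, forces in N, time in s.
With the tool pointing down it reaches from about 0.275 to 0.875 m from the base axis. Payload 12.5 kg.
Tool frame: the origin (TCP) lies on the centre line of the jaws, within the pads' length; the fingertips stand r.finger_overhang ahead of it and the grasp point (between the pads) lies 3 mm ahead of it (r.finger_overhang is the distance from the TCP to the fingertips, in m); z points along the fingers, y is the line along which they close (so a half turn about z gives the same grasp; the last joint's range is limited). The gripper opens to 85 mm and grips with 20 to 120 N. Pads are 22 mm wide; open, the fingers measure 114 mm over their backs; the gripper's body (76 mm by 85 mm) begins 54 mm behind the grasp point. The pads swing forward as they close: fully open they stand 13 mm farther back than shut.
Start: joints at [1.067, 0.351, 1.652, -0, 1.139, -0.085], TCP at [0.224, 0.502, 0.253] pointing down, gripper open.
Joint ranges: [-2.75, 2.75], [-0.79, 2.1], [0.01, 2.65], [-1.57, 4.71], [0.07, 3.14], [-2.87, 2.87]. Speed limits (rad/s): [2.22, 2.22, 2.79, 3.14, 3.14, 3.14].

INTERFACE

Orientations are given as a unit quaternion [x, y, z, w].
In Python, from cell import r, optics gives the robot as it stands. The module is installed in compiled form; this text tells all that it offers. Calls block until the motion is done:
- r.move_to(position, orientation): joint-space move of the TCP to a pose.
- r.move_linear(position, rot=None, vel=0.15): straight line of the TCP; rot=None keeps the orientation; vel is the mean speed in m/s.
- r.set_joints(angles): joint-space move.
- r.set_gripper(opening, squeeze=None): opening from 0.0 (shut) to 1.0 (fully open); squeeze is the grip in N (None keeps the last); returns when the fingers have stopped.
- r.sleep(seconds).
- r.inverse_kinematics(position, orientation): joint angles nearest the present ones, or None.
- optics.get_image(name): name is "scene" or "top"; returns a dict with "pixels" (480x640x3 uint8, red, green, blue), "depth" (480x640 float32, m along the optical axis (not along the pixel's ray), 0 where there is no reading), "fx", "fy", "cx", "cy" (pixels), "D" ([k1, k2, p1, p2, k3] as OpenCV has them; the pictures are not rectified), "camera_from_world" (4x4, takes a point from world to camera coordinates). Camera axes: x right, y down, z forward; pixel columns grow to the right and rows downward; lengths in m; the calibration is good to about 2 mm. A picture is of the moment at which its call begins.
A pose or a line that the arm cannot do raises r.PlanningError and nothing moves.
- r.hand_in(): hands the job in; it is judged then, once.
Readings, each from a call of its own:
- r.current_t(): time.
- r.current_q(): joint angles.
- r.current_qvel(): joint speeds.
- r.current_effort(): joint torques, N m.
- r.current_tool_pos(): TCP position.
- r.current_ee_rot(): TCP orientation.
- r.current_contact_force(): force on the tool from outside, world axes, zero at the start.
- r.current_torque(): the same for the moment, N m.
- r.current_opening(): opening from 0.0 (shut) to 1.0 (fully open).
- r.current_finger_force(): force on a finger pad.
Only numpy, scipy, OpenCV 4.12 (cv2) and the standard library are available. Lean on these libraries where they do the work, as an engineer would, in place of code of your own. Each camera call takes 0.05 s, during which the arm holds its last target. There are 200 camera calls.

## Working session

There is one attempt and no reset: what is moved stays moved. The work goes in short steps, each a Python script; the robot and the scene stay as the last script left them, time stands still between calls to the robot, and variables do not carry over. Pictures are saved under pics/ and viewed, at most 14 in all, crops included, and the job is handed in when it is done.

```bash
ls; mkdir -p pics
python3 - <<'E'
from cell import r, optics
import cv2,numpy as np,pickle
for n in("scene","top"):
    d=optics.get_image(n); pickle.dump(d,open(f"pics/{n}0.pkl","wb"))
    cv2.imwrite(f"pics/{n}0.png",d["pixels"][:,:,::-1])
    T=np.linalg.inv(d["camera_from_world"]); print(n,T.round(3).tolist(),d["fx"],d["D"])
print(r.current_t(),r.finger_overhang,r.current_tool_pos(),r.current_ee_rot(),r.current_opening())
E
```

```text
pics
scene [[-0.208, 0.804, -0.558, 1.128], [0.978, 0.174, -0.114, 0.192], [0.006, -0.569, -0.822, 1.062], [0.0, 0.0, 0.0, 1.0]] 438.80195918380565 [0.02829681 0.         0.         0.         0.        ]
top [[-0.011, -0.993, 0.121, 0.321], [-1.0, 0.01, -0.005, 0.069], [0.003, -0.121, -0.993, 1.418], [0.0, 0.0, 0.0, 1.0]] 480.0687180920033 [-0.06690539  0.          0.          0.          0.        ]
0.1 0.022 [0.22351776 0.5022333  0.25281903] [ 2.07887711e-01  9.78152557e-01 -4.99319033e-04 -1.58183396e-04] 0.9974783930606527
```

View pics/top0.png

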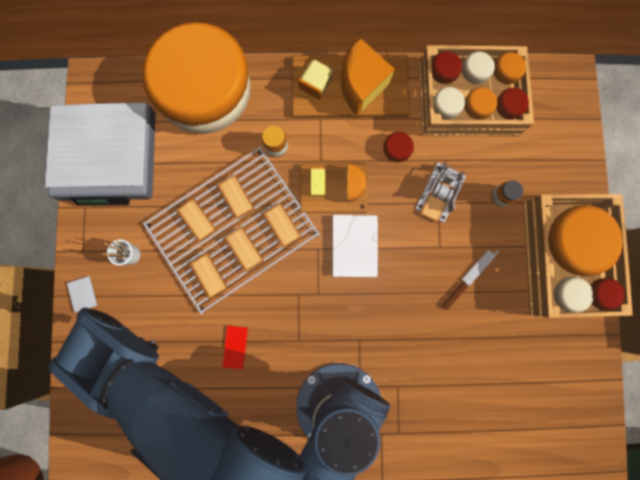

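View pics/scene0.png

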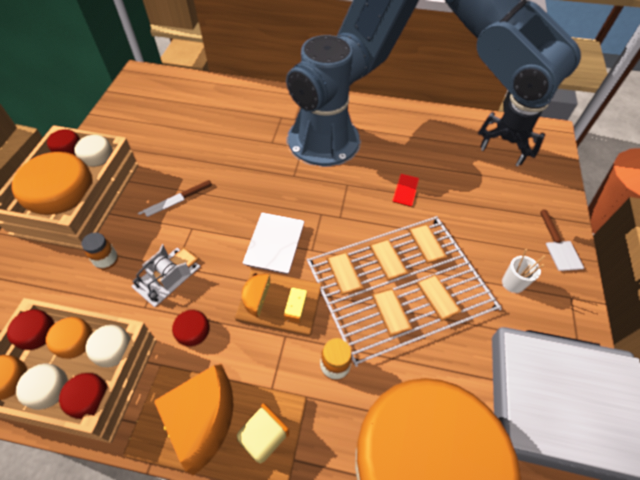

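Top view, candidates:
- Boards: five pale ones on the rack at (195,219), (235,196), (208,275), (243,249) and (281,226). The red one at (235,347) is not meant.
- Cut piece: (318,181), beside the half cheese at (356,182). The larger decoy is at (315,77) on the far board.
- Plinth: the white slab at (355,245).
- Holder: (440,193).

Next I'll rectify the close-ups.

```bash
cat > vis.py <<'E'
import cv2,numpy as np,pickle
def proj(d,P):
    M=np.asarray(d["camera_from_world"]);K=np.array([[d["fx"],0,d["cx"]],[0,d["fy"],d["cy"]],[0,0,1.]])
    p,_=cv2.projectPoints(np.asarray(P,float).reshape(-1,1,3),cv2.Rodrigues(M[:3,:3])[0],M[:3,3],K,np.array(d["D"],float))
    return p.reshape(-1,2)
def grid(box,res):
    x0,x1,y0,y1=box   # image: up = +x, left = +y
    xs=np.arange(x1,x0,-res);ys=np.arange(y1,y0,-res)
    return np.meshgrid(xs,ys,indexing="ij")
def ortho(d,z,box,res=.001):
    X,Y=grid(box,res)
    m=proj(d,np.stack([X,Y,X*0+z],-1)).reshape(*X.shape,2).astype(np.float32)
    return cv2.remap(d["pixels"],m,None,cv2.INTER_CUBIC)
def cloud(d):
    K=np.array([[d["fx"],0,d["cx"]],[0,d["fy"],d["cy"]],[0,0,1.]])
    v,u=np.mgrid[:480,:640].astype(np.float32)
    n=cv2.undistortPointsIter if 0 else cv2.undistortPoints
    q=n(np.stack([u,v],-1).reshape(-1,1,2),K,np.array(d["D"],float)).reshape(480,640,2)
    D=d["depth"];P=np.stack([q[...,0]*D,q[...,1]*D,D,np.ones_like(D)],-1)
    W=P@np.linalg.inv(d["camera_from_world"]).T
    W[D==0]=np.nan
    return W[...,:3]
def xy(pt,box,res): return np.array([box[1]-pt[1]*res,box[3]-pt[0]*res])
E
python3 - <<'E'
from vis import *
t=pickle.load(open("pics/top0.pkl","rb"));s=pickle.load(open("pics/scene0.pkl","rb"))
for d in(t,s):
    W=cloud(d);
    for n,p in dict(b=(235,196),b2=(243,249),pl=(355,245),ch=(318,181),half=(356,182)).items():
        if d is t: w=W[p[1],p[0]];print(n,w.round(4), proj(s,w).round(1))
bx=(.25,.78,.08,.55)
h=[ortho(d,.031,bx,.0013) for d in(t,s)]
cv2.imwrite("pics/rack.png",np.hstack(h)[:,:,::-1])
bx=(.42,.80,-.35,.1)
h=[cv2.resize(ortho(d,.02,bx,.0015),None,fx=1.3,fy=1.3) for d in(t,s)]
cv2.imwrite("pics/hold.png",np.hstack(h)[:,:,::-1]);print(h[0].shape)
E
```

```text
b [0.6107 0.2968 0.033 ] [[391.  309.2]]
b2 [0.4537 0.2715 0.036 ] [[388.  255.8]]
pl [ 0.463  -0.0536  0.0254] [[273.2 240. ]]
ch [0.6488 0.0524 0.0509] [[294.3 301. ]]
half [ 0.64   -0.0564  0.0712] [[253.1 286.2]]
(330, 390, 3)
```

View pics/rack.png

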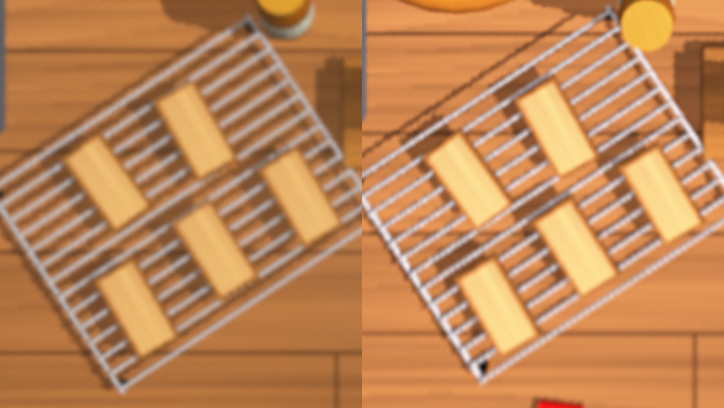

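View pics/hold.png

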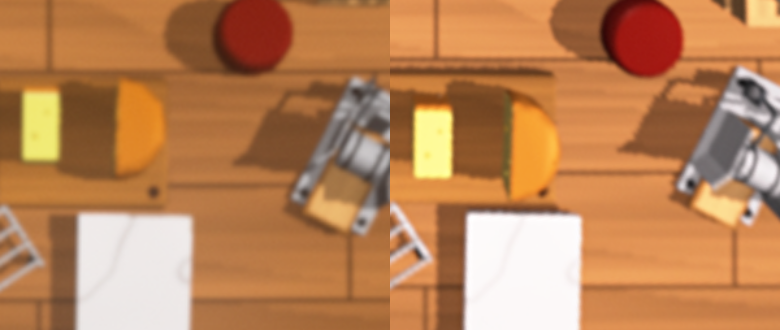

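```bash
cat >> vis.py <<'E'
def rects(d,z,box,res,fmask,amin,amax):
    o=ortho(d,z,box,res);m=fmask(o).astype(np.uint8)
    k=np.ones((3,3),np.uint8);m=cv2.morphologyEx(m,cv2.MORPH_OPEN,np.ones((9,9),np.uint8))
    out=[]
    for c in cv2.findContours(m,cv2.RETR_EXTERNAL,cv2.CHAIN_APPROX_NONE)[0]:
        a=cv2.contourArea(c)*res*res
        if not amin<a<amax: continue
        b=cv2.boxPoints(cv2.minAreaRect(c));w=np.array([xy(p,box,res) for p in b])
        e1=w[1]-w[0];e2=w[2]-w[1];L=e1 if np.hypot(*e1)>np.hypot(*e2) else e2
        M=cv2.moments(c);cm=xy((M['m10']/M['m00'],M['m01']/M['m00']),box,res)
        ang=(np.degrees(np.arctan2(L[1],L[0]))+90)%180-90
        out.append([*cm,ang,max(np.hypot(*e1),np.hypot(*e2)),min(np.hypot(*e1),np.hypot(*e2))])
    return np.array(sorted(out))
def boardmask(o):
    hsv=cv2.cvtColor(o,cv2.COLOR_RGB2HSV);return (o[...,1]>155)&(hsv[...,1]>70)
RB=(.25,.78,.08,.6)
def boards(d,box=RB,z=.031): return rects(d,z,box,.001,boardmask,.005,.0095)
E
python3 - <<'E'
from vis import *
np.set_printoptions(suppress=True,precision=4)
t=pickle.load(open("pics/top0.pkl","rb"));s=pickle.load(open("pics/scene0.pkl","rb"))
for d in(t,s):
    print(boards(d))
    print("pl",rects(d,.024,(.3,.62,-.2,.1),.001,lambda o:(o.min(-1)>150),.01,.04))
    print("ch",rects(d,.052,(.58,.74,0,.12),.001,lambda o:(o[...,1]>170)&(o[...,2]<160),.001,.005))
bx=(.48,.74,-.43,-.17)
h=[cv2.resize(ortho(d,.015,bx,.00065),(400,400)) for d in(t,s)]
cv2.imwrite("pics/hold2.png",np.hstack(h)[:,:,::-1])
E
```

```text
[[ 0.3785  0.3724 30.5297  0.1098  0.0493]
 [ 0.4551  0.2702 32.9052  0.1099  0.0492]
 [ 0.5242  0.1587 30.9637  0.1098  0.0499]
 [ 0.5427  0.4109 36.0274  0.1095  0.0493]
 [ 0.6106  0.2957 29.7449  0.1099  0.0491]]
pl [[ 0.4623 -0.0534 -1.273   0.1821  0.1325]]
ch [[0.648  0.0536 0.     0.076  0.039 ]]
[[ 0.3804  0.374  29.9816  0.1143  0.0566]
 [ 0.4565  0.2719 30.9637  0.1151  0.0561]
 [ 0.5257  0.1604 30.1735  0.1144  0.0547]
 [ 0.5425  0.4112 34.6951  0.1235  0.057 ]
 [ 0.6122  0.2973 29.4274  0.1138  0.054 ]]
pl [[ 0.4643 -0.0514 -1.0609  0.1848  0.1336]]
ch [[0.6501 0.0559 0.     0.077  0.041 ]]
```

View pics/hold2.png

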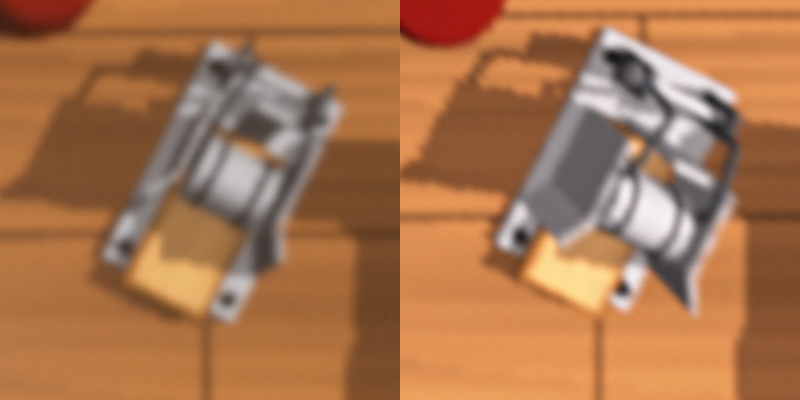

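The crops confirm five boards at about 30° yaw. The cut piece is at (0.650, 0.055) with its rind at the +x end. The plinth is at (0.463, -0.052), and the holder origin is about (0.5995, -0.303) at yaw -26°. Next is a touch test for the true fingertip height.

```bash
cat > act.py <<'E'
from cell import r, optics
from vis import *
from scipy.spatial.transform import Rotation as R
np.set_printoptions(suppress=True,precision=4)
def Q(deg): return (R.from_euler('z',deg,degrees=True)*R.from_euler('x',180,degrees=True)).as_quat()
def F(): return np.array(r.current_contact_force())
def touch(p,zmin,step=.001,thr=3,vel=.03):
    f0=F();p=np.array(p,float)
    while p[2]>zmin:
        p[2]-=step;r.move_linear(p,vel=vel)
        if np.abs(F()-f0).max()>thr: return p[2],F()-f0
    return None
def snap(tag=None):
    o={n:optics.get_image(n) for n in("top","scene")}
    if tag: pickle.dump(o,open(f"pics/{tag}.pkl","wb"))
    return o
E
python3 - <<'E'
from act import *
print(r.current_t())
r.move_to([.33,.1,.10],Q(0));print(r.current_q(),r.current_t())
for op in(1.,.75,.0):
    r.set_gripper(op,30);print(op,r.current_opening(),r.finger_overhang)
    r.move_linear([.33,.1,.035],vel=.15)
    print(touch([.33,.1,.035],.006),r.current_tool_pos(),r.current_t())
    r.move_linear([.33,.1,.06])
E
```

```text
0.1
[0.1598 0.2701 2.2758 0.     0.5949 1.7288] 1.725
1.0 0.9991143219122188 0.022
(np.float64(0.00799999999999998), array([-3.6232, -1.6382, 28.6047])) [0.33   0.1    0.0087] 9.275
0.75 0.7493538406014191 0.022
(np.float64(0.014999999999999986), array([-6.0033, -0.1881, 30.9387])) [0.33   0.1    0.0158] 15.4417
0.0 0.0007779621107772754 0.022
(np.float64(0.021999999999999992), array([-0.8795,  1.2234,  3.477 ])) [0.3301 0.1    0.022 ] 20.0833
```

```bash
cat >> act.py <<'E'
ZB=.0195   # TCP above the board underside in the grasp
def find_boards():
    o=snap();a,b=boards(o["top"]),boards(o["scene"]);out=[]
    for x in a:
        j=[y for y in b if np.hypot(*(x-y)[:2])<.012]
        out.append((x+j[0])[:5]/2 if j else x+[.0008,.0008,0,0,0]);
    return np.array(out),o
def pick(b,off,under=.022,sq=50):
    """grasp board b=(x,y,deg) at own x=off"""
    a=np.radians(b[2]);p=np.array([b[0]+off*np.cos(a),b[1]+off*np.sin(a)])
    r.set_gripper(1.0,sq)
    r.move_to([*p,under+.10],Q(b[2]));r.move_linear([*p,under+ZB],vel=.12)
    r.set_gripper(0.3,sq);print("opening",r.current_opening(),r.current_finger_force())
    r.move_linear([*p,under+.13],vel=.2);print("lifted",r.current_opening(),r.current_finger_force(),r.current_t())
E
python3 - <<'E'
from act import *
r.set_gripper(1.0)
B,_=find_boards();print(B)
b=B[np.argmin(np.abs(B[:,0]-.525)+np.abs(B[:,1]-.16))]
pick(b,0)
c=[.4633,-.0524];q=Q(-1.2)
r.move_to([*c,.12],q);r.move_linear([*c,.024+ZB+.0004],vel=.1)
print(F());r.set_gripper(.85);r.move_linear([*c,.15],vel=.2)
r.move_to([.42,.2,.35],Q(30));print(r.current_t())
o=snap("s1")
for d in o.values():
    print(boards(d,(.35,.58,-.15,.05),.033),rects(d,.024,(.3,.62,-.2,.1),.001,lambda o:(o.min(-1)>150),.01,.04))
h=[cv2.resize(ortho(d,.033,(.33,.6,-.17,.07),.001),None,fx=1.6,fy=1.6) for d in o.values()]
cv2.imwrite("pics/p1.png",np.hstack(h)[:,:,::-1])
E
```

```text
[[ 0.4559  0.271  32.7352  0.1126  0.0531]
 [ 0.525   0.1596 30.028   0.1127  0.053 ]
 [ 0.5426  0.411  35.8958  0.117   0.0538]
 [ 0.6115  0.2965 29.3998  0.1124  0.0529]]
opening 0.6782583971692656 51.53161704540253
lifted 0.6787484623369756 53.403974175453186 24.3583
[-0.6047 -0.0838  0.4331]
28.375
[[ 0.4622 -0.0543  0.      0.117   0.054 ]] [[ 0.4624 -0.0534 -0.971   0.1826  0.1326]]
[[ 0.4621 -0.0512  0.      0.113   0.054 ]] [[ 0.4642 -0.0514 -1.0809  0.1848  0.1336]]
```

View pics/p1.png

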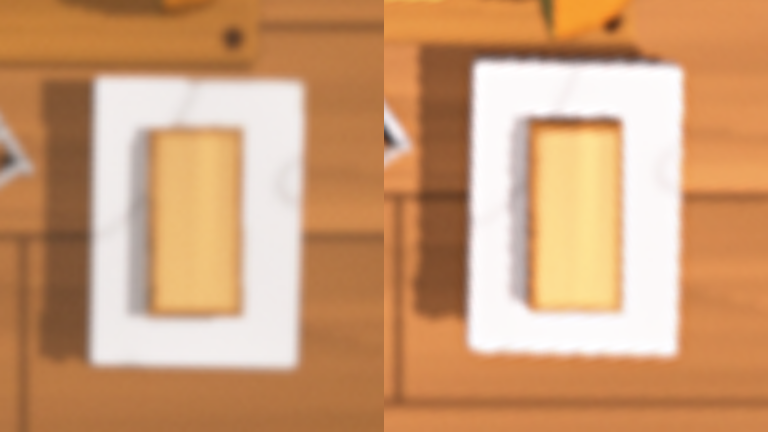

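The board sits within about 1 mm of the plinth's centre: board pixels 150–240 × 128–313 inside the slab at 93–302 × 78–365 in the left crop. Next, the cut piece, grasped across its 40 mm width.

Run:
```python
from act import *
c=[.651,.0548];r.set_gripper(1.0,30)
r.move_to([*c,.14],Q(0));r.move_linear([*c,.045],vel=.12)
r.set_gripper(.2,30);print(r.current_opening(),r.current_finger_force())
r.move_linear([*c,.15],vel=.15);print(r.current_opening())
p=[.4622,-.0526];q=Q(-1.)
r.move_to([*p,.15],q);r.move_linear([*p,.033+.025+.0005],vel=.1)
print(F());r.set_gripper(.75);r.move_linear([*p,.16],vel=.2)
r.move_to([.30,-.15,.35],Q(0));print(r.current_t())
o=snap("s2")
for d in o.values(): print(boards(d))
h=[cv2.resize(ortho(d,z,(.36,.56,-.15,.05),.001),None,fx=1.9,fy=1.9) for d in o.values() for z in(.065,)]
cv2.imwrite("pics/p2.png",np.hstack(h)[:,:,::-1])
```

```text
0.4635895459190012 31.88268542289734
0.4615490254048782
[ 0.5762  0.3627 -0.2747]
36.35
[[ 0.4554  0.2703 32.6192  0.1115  0.0511]
 [ 0.5428  0.4109 35.7539  0.1111  0.0507]
 [ 0.6108  0.2957 29.7449  0.1113  0.0511]]
[[ 0.4564  0.2719 31.3287  0.1156  0.057 ]
 [ 0.5424  0.4112 36.2538  0.1231  0.0581]
 [ 0.6122  0.2973 28.4652  0.1142  0.0548]]
```

View pics/p2.png

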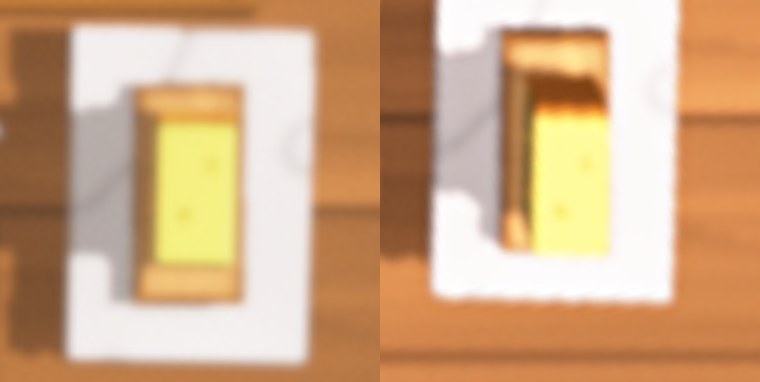

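The cheese is centred on the board in both views. One board, near (0.38, 0.37), is no longer detected, so I'll check whether it was knocked.

Run:
```python
from act import *
o=pickle.load(open("pics/s2.pkl","rb"))
h=[cv2.resize(ortho(d,.031,(.2,.55,.2,.55),.001),(400,400)) for d in o.values()]
cv2.imwrite("pics/p3.png",np.hstack(h)[:,:,::-1])
```

```text
(no output)
```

View pics/p3.png

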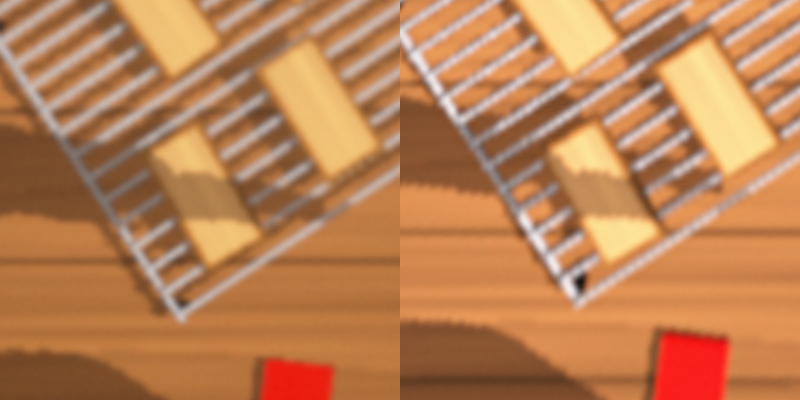

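It is only the robot's shadow across that board; all four remain on the rack. Next is the first insertion, with force logging.

```bash
cat >> act.py <<'E'
H=np.array([.5995,-.303]);HY=-26.
def hold(x,y=0):
    a=np.radians(HY);return H+x*np.array([np.cos(a),np.sin(a)])+y*np.array([-np.sin(a),np.cos(a)])
def insert(n,G=.042,clr=.0015):
    z=.006+.009*n+clr+ZB;P=lambda x:[*hold(x-G),z]
    ux=hold(1)-H
    p=hold(-.135-G);r.move_to([*p,z+.06],Q(HY));r.move_linear([*p,z],vel=.12)
    r.move_linear(P(-.075),vel=.12);f0=F();log=[]
    f=lambda:(F()-f0)
    for x in np.arange(-.070,-.0049,.005):
        r.move_linear(P(x),vel=.06);g=f();log.append((round(x*1e3,1),round(-g[:2]@ux,1),round(-g[2],1)))
    base=-f()[:2]@ux;xs=-.005
    while xs<.007:
        xs+=.0007;r.move_linear(P(xs),vel=.03);g=f();log.append((round(xs*1e3,1),round(-g[:2]@ux,1),round(-g[2],1)))
        if -g[:2]@ux>base+14: break
    print(log,"home cmd",xs,"lat",f()[:2]@(hold(0,1)-H),r.current_opening())
    return z,xs,P
def release(P,xs,z):
    r.set_gripper(.88);p=P(xs);r.move_linear([*p[:2],z+.09],vel=.15)
E
python3 - <<'E'
from act import *
pick([.4558,.271,32.],-.042)
z,xs,P=insert(1)
release(P,xs,z)
r.move_to([.33,.0,.33],Q(0));print(r.current_t())
o=snap("s3")
h=[cv2.resize(ortho(d,.024,(.48,.74,-.43,-.17),.00065),(400,400)) for d in o.values()]
cv2.imwrite("pics/p4.png",np.hstack(h)[:,:,::-1])
for d in o.values(): print(boards(d))
E
```

```text
opening 0.6805408416901965 51.05155169963837
lifted 0.6778976964199234 53.413578271865845 40.4333
[(np.float64(-70.0), np.float64(-1.3), np.float64(-0.9)), (np.float64(-65.0), np.float64(-1.4), np.float64(-0.3)), (np.float64(-60.0), np.float64(-0.4), np.float64(-0.6)), (np.float64(-55.0), np.float64(0.6), np.float64(-0.7)), (np.float64(-50.0), np.float64(-1.0), np.float64(-0.9)), (np.float64(-45.0), np.float64(-1.4), np.float64(-0.5)), (np.float64(-40.0), np.float64(-1.2), np.float64(-0.2)), (np.float64(-35.0), np.float64(-0.9), np.float64(-0.1)), (np.float64(-30.0), np.float64(-1.5), np.float64(-0.6)), (np.float64(-25.0), np.float64(-1.3), np.float64(-0.3)), (np.float64(-20.0), np.float64(-2.4), np.float64(0.1)), (np.float64(-15.0), np.float64(-1.7), np.float64(-0.5)), (np.float64(-10.0), np.float64(-1.2), np.float64(0.9)), (np.float64(-5.0), np.float64(-2.3), np.float64(0.7)), (-4.3, np.float64(-0.2), np.float64(-1.3)), (-3.6, np.float64(1.0), np.float64(0.1)), (-2.9, np.float64(0.7), np.float64(-0.2)), (-2.2, np.float64(-0.1), np.float64(0.6)), (-1.5, np.float64(-0.0), np.float64(0.2)), (-0.8, np.float64(4.8), np.float64(-2.3)), (-0.1, np.float64(7.8), np.float64(-5.0)), (0.6, np.float64(11.0), np.float64(-8.3)), (1.3, np.float64(15.9), np.float64(-10.7))] home cmd 0.0013000000000000004 lat -2.638868073436282 0.6826181430977554
51.8417
[[ 0.5428  0.411  36.0274  0.1101  0.0496]
 [ 0.6108  0.2958 29.0546  0.1103  0.0498]]
[[ 0.5426  0.4112 35.2176  0.123   0.0571]
 [ 0.6123  0.2973 29.2488  0.1138  0.0542]]
```

View pics/p4.png

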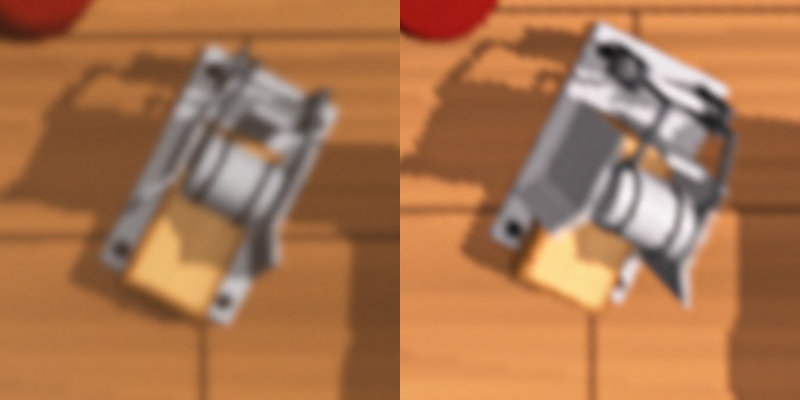

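The second board is home: its trailing corners at (127,280) and (207,320) coincide with where the lower one's were, and the force rose at the stop. Now the next two.

Run:
```python
from act import *
for n,e in((2,(.6115,.2965)),(3,(.5427,.411))):
    B,_=find_boards();print(B)
    k=[b for b in B if np.hypot(b[0]-e[0],b[1]-e[1])<.015]
    if not k: print("moved?",e);break
    pick(k[0],-.042)
    z,xs,P=insert(n);release(P,xs,z)
p=hold(-.1);r.move_to([*p,.3],Q(HY));print(r.current_t())
o=snap("s4")
for d in o.values(): print(boards(d))
h=[cv2.resize(ortho(d,.031,(.2,.55,.2,.55),.001),(400,400)) for d in o.values()]
cv2.imwrite("pics/p5.png",np.hstack(h)[:,:,::-1])
```

```text
[[ 0.5426  0.411  35.0231  0.1165  0.0535]
 [ 0.6115  0.2965 29.4969  0.112   0.0521]]
opening 0.6780035542182165 51.77776336669922
lifted 0.6791021827599912 53.40769350528717 55.7667
[(np.float64(-70.0), np.float64(-0.7), np.float64(-0.7)), (np.float64(-65.0), np.float64(-0.7), np.float64(-0.9)), (np.float64(-60.0), np.float64(-1.5), np.float64(-0.2)), (np.float64(-55.0), np.float64(-1.6), np.float64(-0.8)), (np.float64(-50.0), np.float64(-0.7), np.float64(-0.5)), (np.float64(-45.0), np.float64(-0.5), np.float64(0.4)), (np.float64(-40.0), np.float64(-2.2), np.float64(0.3)), (np.float64(-35.0), np.float64(-1.0), np.float64(-0.1)), (np.float64(-30.0), np.float64(-1.6), np.float64(-0.3)), (np.float64(-25.0), np.float64(-2.1), np.float64(-0.6)), (np.float64(-20.0), np.float64(-1.7), np.float64(-0.9)), (np.float64(-15.0), np.float64(-2.6), np.float64(-0.6)), (np.float64(-10.0), np.float64(-1.3), np.float64(-1.2)), (np.float64(-5.0), np.float64(-1.7), np.float64(-1.0)), (-4.3, np.float64(2.6), np.float64(-3.9)), (-3.6, np.float64(3.8), np.float64(-4.4)), (-2.9, np.float64(2.1), np.float64(-4.3)), (-2.2, np.float64(2.0), np.float64(-2.5)), (-1.5, np.float64(2.9), np.float64(-4.2)), (-0.8, np.float64(4.3), np.float64(-5.0)), (-0.1, np.float64(8.1), np.float64(-7.8)), (0.6, np.float64(11.3), np.float64(-11.8)), (1.3, np.float64(15.4), np.float64(-13.2))] home cmd 0.0013000000000000004 lat -2.295338053804222 0.6768436791734417
[[ 0.3792  0.3732 28.8694  0.1155  0.0567]]
moved? (0.5427, 0.411)
66.6
[[ 0.3785  0.3725 30.2564  0.1117  0.0518]]
[[  0.3801   0.374   29.7449   0.1162   0.0595]
 [  0.7567   0.4179 -90.       0.247    0.037 ]]
```

View pics/p5.png

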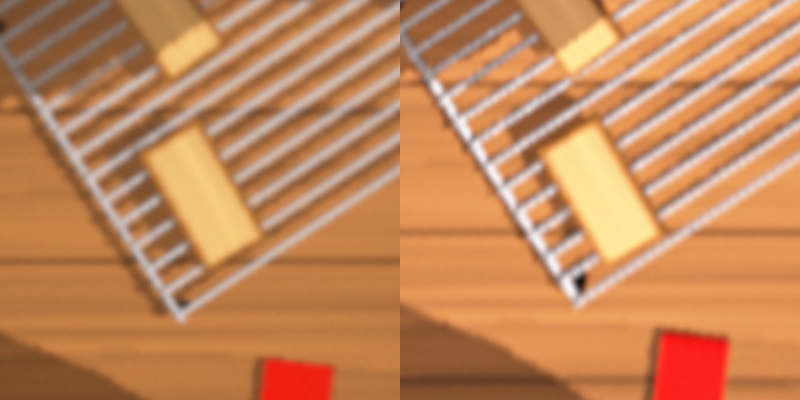

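The other board at top left is only shaded; its visible end is unmoved. I'll insert the clear one, then re-detect the last.

Run:
```python
from act import *
pick([.3793,.3732,30.],-.042)
z,xs,P=insert(3);release(P,xs,z)
r.move_to([.33,.0,.33],Q(0));B,o=find_boards();print(B,r.current_t())
k=[b for b in B if np.hypot(b[0]-.5427,b[1]-.411)<.015]
h=[cv2.resize(ortho(d,.042,(.48,.74,-.43,-.17),.00065),(400,400)) for d in o.values()]
cv2.imwrite("pics/p6.png",np.hstack(h)[:,:,::-1])
```

```text
opening 0.6800576923495105 50.904260873794556
lifted 0.6813148260957691 53.41053664684296 71.2167
[(np.float64(-70.0), np.float64(-0.0), np.float64(-0.3)), (np.float64(-65.0), np.float64(0.4), np.float64(-0.3)), (np.float64(-60.0), np.float64(0.9), np.float64(-0.9)), (np.float64(-55.0), np.float64(0.9), np.float64(0.1)), (np.float64(-50.0), np.float64(0.1), np.float64(-0.7)), (np.float64(-45.0), np.float64(-0.0), np.float64(0.8)), (np.float64(-40.0), np.float64(-0.6), np.float64(-0.5)), (np.float64(-35.0), np.float64(0.2), np.float64(0.2)), (np.float64(-30.0), np.float64(-0.5), np.float64(-0.2)), (np.float64(-25.0), np.float64(-0.6), np.float64(-0.2)), (np.float64(-20.0), np.float64(-0.4), np.float64(0.5)), (np.float64(-15.0), np.float64(-1.3), np.float64(0.3)), (np.float64(-10.0), np.float64(-1.0), np.float64(-0.2)), (np.float64(-5.0), np.float64(-1.0), np.float64(0.3)), (-4.3, np.float64(0.2), np.float64(0.1)), (-3.6, np.float64(1.0), np.float64(0.4)), (-2.9, np.float64(1.1), np.float64(0.5)), (-2.2, np.float64(1.8), np.float64(0.1)), (-1.5, np.float64(1.1), np.float64(-0.2)), (-0.8, np.float64(3.7), np.float64(-0.5)), (-0.1, np.float64(8.0), np.float64(-3.8)), (0.6, np.float64(11.9), np.float64(-6.6)), (1.3, np.float64(15.4), np.float64(-9.9))] home cmd 0.0013000000000000004 lat -1.7475895944293904 0.6706606825077525
[[ 0.5426  0.411  35.8436  0.1165  0.0537]] 83.0667
```

View pics/p6.png

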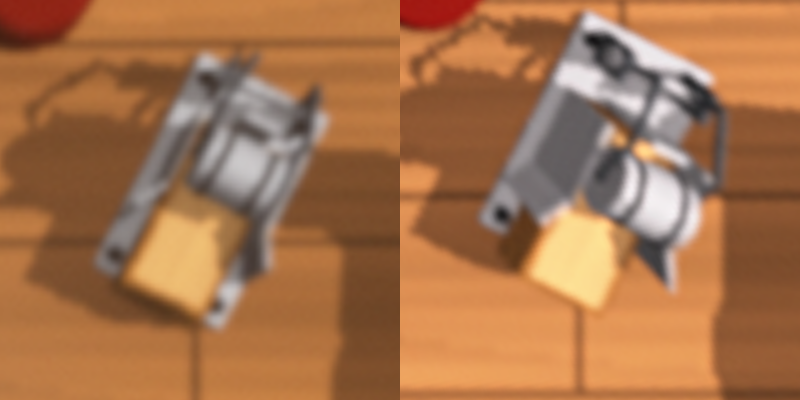

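Run:
```python
from act import *
pick([.5426,.411,35.7],-.042)
z,xs,P=insert(4);release(P,xs,z)
p=hold(-.105);r.move_to([*p,.16],Q(HY));r.set_gripper(0,20)
r.move_linear([*p,.036],vel=.15)
f0=F();ux=hold(1)-H;log=[]
for x in np.arange(-.080,-.062,.0007):
    r.move_linear([*hold(x),.036],vel=.05);g=-(F()-f0)[:2]@ux;log.append((round(x*1e3,1),round(float(g),1)))
    if g>14: break
print(log)
r.move_linear([*p,.036]);r.move_linear([*p,.2],vel=.2)
r.set_gripper(1.0);r.move_to([.33,.05,.33],Q(0));print(r.current_t())
o=snap("s5")
h=[cv2.resize(ortho(d,.051,(.48,.74,-.43,-.17),.00065),(400,400)) for d in o.values()]
cv2.imwrite("pics/p7.png",np.hstack(h)[:,:,::-1])
cv2.imwrite("pics/p8.png",o["scene"]["pixels"][:,:,::-1])
```

```text
opening 0.6773654033094161 51.81185245513916
lifted 0.6828436449786415 53.406001925468445 86.9667
[(np.float64(-70.0), np.float64(0.2), np.float64(-0.3)), (np.float64(-65.0), np.float64(-1.1), np.float64(-0.3)), (np.float64(-60.0), np.float64(-0.4), np.float64(-0.3)), (np.float64(-55.0), np.float64(1.1), np.float64(0.2)), (np.float64(-50.0), np.float64(0.3), np.float64(-0.1)), (np.float64(-45.0), np.float64(-0.4), np.float64(0.5)), (np.float64(-40.0), np.float64(-0.3), np.float64(0.0)), (np.float64(-35.0), np.float64(-1.0), np.float64(0.5)), (np.float64(-30.0), np.float64(-2.1), np.float64(-0.2)), (np.float64(-25.0), np.float64(-1.1), np.float64(-0.5)), (np.float64(-20.0), np.float64(-1.3), np.float64(-0.1)), (np.float64(-15.0), np.float64(-1.2), np.float64(-0.6)), (np.float64(-10.0), np.float64(-1.6), np.float64(-0.4)), (np.float64(-5.0), np.float64(-1.5), np.float64(0.2)), (-4.3, np.float64(3.7), np.float64(-4.1)), (-3.6, np.float64(4.0), np.float64(-4.1)), (-2.9, np.float64(3.3), np.float64(-3.5)), (-2.2, np.float64(4.3), np.float64(-4.8)), (-1.5, np.float64(8.2), np.float64(-8.5)), (-0.8, np.float64(12.4), np.float64(-9.6)), (-0.1, np.float64(16.0), np.float64(-13.6))] home cmd -9.999999999999961e-05 lat -0.9904933547404082 0.6775305988755213
[(np.float64(-80.0), 0.2), (np.float64(-79.3), 0.0), (np.float64(-78.6), 1.2), (np.float64(-77.9), 0.3), (np.float64(-77.2), 1.6), (np.float64(-76.5), 1.7), (np.float64(-75.8), 1.0), (np.float64(-75.1), 0.7), (np.float64(-74.4), 0.2), (np.float64(-73.7), 0.6), (np.float64(-73.0), 1.3), (np.float64(-72.3), 5.5), (np.float64(-71.6), 10.0), (np.float64(-70.9), 14.5)]
106.2583
```

View pics/p7.png

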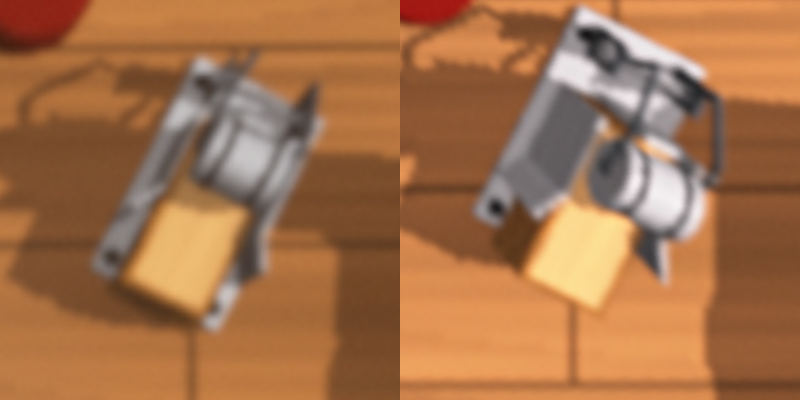

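View pics/p8.png

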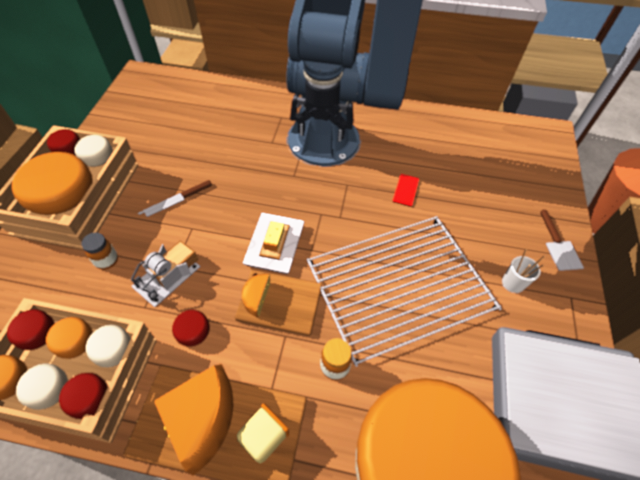

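The rack is empty, and the pile of five at (178,258) is flush under the roller. The board and cheese on the plinth at (274,240) are in place, and everything else is where it was.

```bash
python3 -c "
from cell import r
print(r.hand_in())"
```

```text
the job is handed in; nothing more can be done
None
```

The job is handed in: one board is centred on the plinth with the cut cheese on it, and the other four are under the roller against the back stop. The last camera views agree, but hand-in returned no verdict.

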